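Fit the polishing wheel

TASK

Get the glass-edge polisher ready for its large cork wheel: first turn the speed dial fully anticlockwise to off, then lift the larger of the two wheels out of the wooden rack and lower its splined stem into the drive socket, turning the wheel until the splines mesh. Press it fully home against the ejector spring, flange down on the rim of the socket, and finish while still gripping it and holding it down so that a workmate can tighten the locking screw; leave the small wheel, the pliers, the marker and the eraser where they are.

Things in the scene. Friction and masses are not known exactly. Their poses are not given: they have to be found in the camera images.
- dial (a joint): angle of the speed dial in rad: 0 is off, the anticlockwise end stop, where its white line points at the long white tick (lower left as seen from the front); it grows clockwise seen from above, up to 4.71. Stays where it is left; turning it takes about 0.04 N m
- dial_grip (a point): grip point on the dial's vertical axis, 90 mm above the bench, 4 mm below the dial's top. The black dial is an upright bar 40 mm long, 12 mm wide, 26 mm tall (top 94 mm above the bench) on a flat skirt 42 mm across and 7 mm thick, itself on the deck. x points along the bar to the end with the white line, z up; turns with the dial
- polisher: grey bench edge polisher, fixed, 240 mm deep (x) by 200 mm wide (y), deck 62 mm above the bench; origin under its centre on the bench, x away from its front, z up. Dial on the mid line, 84 mm in front of the centre; drive socket on the mid line, 35 mm behind the centre, inside a round water pan whose rim is 152 mm across and stands 10 mm above the deck
- socket (a point): centre of the mouth of the steel drive socket, level with its rim, 92 mm above the bench. Socket 42 mm across outside, standing 30 mm above the deck; bore 19 mm across with six keyways 7 mm wide, 60 degrees apart, out to 28 mm across. x points along one keyway, z up. It turns on its vertical spindle (about 0.12 N m of friction) and stays where it is left
- ejector (a joint): travel in m of the spring ejector pin down the socket: 0 as it stands, its top 20 mm below the rim, and 0.008 when the wheel is fully home. The spring pushes up with 6 N at 0 and 10 N at 0.008, more than a wheel weighs, so a wheel let go rises about 8 mm
- wheel: the larger cork wheel, 84 mm across, loose, about 0.25 kg, upright in either hole of the rack, at any yaw. Origin: centre of the underside of its steel flange (48 mm across); z up along its axis, x along one of the six keys of its stem. Fully home, the origin coincides with socket. From the origin up: flange 4 mm, cork disc 20 mm, washer 3 mm (54 mm across), then the hub
- wheel_hub (a point): grip point on the wheel's axis, 49 mm above its origin, axes as the wheel's. The round metal hub is 38 mm across and 30 mm tall, from 27 to 57 mm above the origin; fingers here end just above the washer. Each of the six dark screws on the hub's top lies above a key of the stem
- wheel_stem_tip (a point): tip of the wheel's stem, 28 mm below its origin. Stem: 16 mm of splines (six keys 5 mm wide, 60 degrees apart, 26 mm over the keys), below them a round nose 16.4 mm across and 12 mm long, tapered to 9 mm at the tip. The nose enters the socket at any yaw; the keys then rest on the rim (origin 16 mm above it) until they face the keyways within about 4 degrees
- rack: fixed block of hardwood, 100 by 205 by 40 mm, origin under its centre, with two round holes 33 mm wide and 34 mm deep at 52 mm either side of the centre along its y; the wheels' stems hang loosely in them and the flanges lie on the top, 40 mm above the bench
- small_wheel: the smaller wheel, like the other but only 58 mm across; loose, in the other hole of the rack. Origin at the centre of its flange's underside. Leave it there
- pliers: red-handled glass pliers, 188 by 60 by 13 mm, lying loose on the bench; origin under the middle. Leave them
- marker: black marker pen, 129 by 14 by 14 mm, lying loose on the bench; origin under the middle. Leave it
- eraser: eraser in a card sleeve, 20 by 42 by 13 mm, lying loose on the bench; origin under the middle. Leave it
There are look-alikes about, which are no part of the job. What is shaped like the wheel but yellow is not meant.

How it is judged:
On the way, in this order (a step that is already met when the one before it is completed fails the run):
1. the speed dial is turned anticlockwise to its end stop, with the wheel still away from the polisher (value of joint dial below 0.07 rad and distance between wheel and socket above 0.1 m), for 0.2 s.
2. the large wheel is lifted out of the rack (height (world z) of wheel_stem_tip above 0.045 m), for 0.1 s.
3. the splines of the wheel's stem have entered the socket (z of wheel in the frame of socket below 0.012 m and horizontal distance between wheel and socket below 0.003 m), for 0.1 s.
At the end, for the whole second after the job is handed in: The dial is within 0.1 rad of its off stop; the large wheel sits in the socket with its flange within 2 mm of the rim, centred within 3 mm and upright within 0.06 rad, the ejector pressed down at least 6 mm; the fingers still grip the wheel (at least 2 N) and hold it down at rest (value of joint dial below 0.1 rad and z of wheel in the frame of socket between -0.002 and 0.002 m and horizontal distance between wheel and socket below 0.003 m and angle between wheel's own z axis and vertical below 0.06 rad and value of joint ejector above 0.006 m and contact force between the fingers and wheel above 2 N and linear speed of wheel below 0.01 m/s); the arm keeps its last pose, push and grip.
It fails at once if the wheel's stem is in the socket while the dial is not off (value of joint dial above 0.15 rad and distance between wheel_stem_tip and socket below 0.02 m).
It fails at once if the small wheel is taken out of its place (distance of small_wheel from where it was at the start of the episode above 0.02 m).
It fails at once if the pliers are pushed away (distance of pliers from where it was at the start of the episode above 0.03 m).
It fails at once if the marker is pushed away (distance of marker from where it was at the start of the episode above 0.03 m).
It fails at once if the eraser is pushed away (distance of eraser from where it was at the start of the episode above 0.03 m).
It also fails if it takes over 64 s, if anything falls off the work surface, if the arm or the gripper's body presses on something with over 40 N, if the wrist force passes 120 N, or if a joint passes its speed limit or range.

ROBOT

A 7-joint arm with a two-finger parallel gripper is mounted at the origin on a cart in front of the work surface, level with it; the furniture and walls round the work are solid. World frame = base frame: x ahead of the robot, y to its left, z up, the work surface at z = 0. Lengths are in m, angles in rad, forces in N, time in s.
With the tool pointing down it reaches from about 0.425 to 0.875 m from the base axis. Payload 4.7 kg.
Tool frame: the origin (TCP) lies on the centre line of the jaws, within the pads' length; the fingertips stand 19 mm ahead of it and the grasp point (between the pads) is the TCP; x points along the fingers, z is the direction in which the jaws open and shut, and the axes are right-handed (so a half turn about x gives the same grasp; the last joint's range is limited). The gripper opens to 87 mm and grips with 3 to 60 N. Pads are 19 mm wide; open, the fingers measure 117 mm over their backs; the gripper's body (75 mm by 190 mm) begins 51 mm behind the grasp point.
Start: joints at [1.32, 0.321, -0.07, 1.45, 0.023, 1.371, -0.057], TCP at [0.17, -0.627, 0.242] pointing down, gripper open.
Joint ranges: [-2.86, 2.86], [-0.3, 2.09], [-1.38, 1.24], [0.06, 2.45], [-1.56, 4.7], [0.09, 2.05], [-2.69, 2.69]. Speed limits (rad/s): [2.57, 2.57, 3.14, 3.14, 3.14, 3.14, 3.14].

INTERFACE

Orientations are given as a rotation vector (axis times angle).
In Python, from bench import get_state, get_image, camera_info, close_job gives the robot as it stands.
- The arm moves only by the tool jog_arm, never from a script. Its argument "targets" is a list of rows, each a list of 7 numbers: the turn, a rotation vector about the tool's x, y, z in degrees, then the shift along the tool's x, y, z in cm, then the finger opening in cm, from 0 to 8.7. In form: [[wx, wy, wz, tx, ty, tz, jaw], ...]. A call has 1 to 10 rows; each row shifts and turns the commanded pose from where the row before left it, along the tool's axes as they then stand; what a row does not reach is not made up. A row lasts 1/8 s, in which the tool goes at most 62.5 mm and 10.7 degrees, less where a joint would pass 70% of its speed; a pose out of reach is approached as far as the arm can. A call is refused whole if a number of a shift passes 6.25 or a number of a turn 10.7, either way. A call with a gripper value outside its range is refused whole. The fingers move at their own pace and stop on an object; "squeeze" is the grip in N (left out, the last holds). Time passes only in rows, so rows that do not move let the fingers close. It gives the time, the measured TCP pose, the force and the opening at its end, in the units of the state.
- get_state(): the state, without advancing time (a new reading comes with each control period).
- get_image(name): name is "scene" or "top" or "wrist"; returns (picture, depth): 400x640x3 uint8, red, green, blue; 400x640 float32, m along the optical axis (not along the pixel's ray), 0 where there is no reading.
- camera_info(name): a dict with "intrinsics" (3x3 intrinsics, pixels), "k1" (the pictures are not rectified: a ray, as slopes to the right and down, at radius r is drawn at 1 + k1 r^2 times it, then the intrinsics apply), "world_from_camera" (4x4, takes a point from camera to world coordinates); the wrist camera has in their place "mount" (4x4, takes a point from camera to tool coordinates, whose origin is the TCP and whose axes are the tool frame's). Camera axes: x right, y up, looking along -z (the intrinsics and any distortion apply to the point x, -y, -z); pixel columns grow to the right and rows downward; lengths in m; the calibration is good to about 2 mm. A picture is of the moment at which its call begins: read the wrist's pose just before it. camera_info takes no time and is no camera call.
- close_job(): hands the job in, once; it reports no verdict.
The state is a dict: "time": time; "joint_positions": joint angles; "qd": joint speeds; "joint_torque": joint torques, N m; "position": TCP position; "tool_rot": TCP orientation; "ft_force": force on the tool from outside, world axes, zero at the start; "torque": the same for the moment, N m; "grip_width": opening from 0.0 (shut) to 1.0 (fully open).
Only numpy, scipy, OpenCV 4.12 (cv2) and the standard library are available. Lean on these libraries where they do the work, as an engineer would, in place of code of your own. Each camera call takes 0.05 s, during which the arm holds its last target.

## Working session

There is one attempt and no reset: what is moved stays moved. The work goes in short steps, Python scripts to look and compute and a tool call to move; the robot and the scene stay as the last step left them, time stands still between calls to the robot, and variables do not carry over. Pictures are saved under pics/ and viewed, and the job is handed in when it is done.

Besides the shell and the picture viewer there is one more tool, called after "Emit:" as name(argument=value, ...) on one line, values as JSON. jog_arm: Moves the arm, as the interface text tells. Its arguments: {"type":"object","properties":{"targets":{"type":"array"},"squeeze":{"type":"number"}},"required":["targets"]}

```bash
ls; mkdir -p pics; python3 - <<'E'
from bench import *
import cv2,numpy as np,pickle
s=get_state();print(s)
for n in("scene","top","wrist"):
    i,d=get_image(n);cv2.imwrite(f"pics/{n}0.png",i[:,:,::-1]);np.savez(f"pics/{n}0.npz",i=i,d=d)
    c=camera_info(n);print(n,{k:np.round(v,4).tolist() for k,v in c.items()})
E
```

```text
pics
{'time': 0.0, 'joint_positions': array([ 1.32008551,  0.32181389, -0.07008293,  1.45168762,  0.02258342,
        1.37080114, -0.05689842]), 'qd': array([-0.00106328, -0.00136872, -0.00019771, -0.0005666 , -0.00043692,
       -0.00116066, -0.00084466]), 'joint_torque': array([-3.05278872e-04, -4.91292679e+01, -4.04075012e-01, -3.12527347e+01,
       -6.39960472e-02,  4.39003017e-02,  1.99450155e-04]), 'position': array([ 0.16994227, -0.62684627,  0.24046105]), 'tool_rot': array([ 1.01307213,  1.32453813, -1.0112384 ]), 'ft_force': array([-0.77516087,  0.59917343, -0.22609956]), 'torque': array([-0.01458426, -0.01865419,  0.04739268]), 'grip_width': 0.9999551253864245}
scene {'intrinsics': [[424.2049, 0.0, 319.8201], [0.0, 424.2049, 196.5396], [0.0, 0.0, 1.0]], 'k1': -0.108, 'world_from_camera': [[-0.5076, 0.6316, -0.586, 0.1203], [-0.8615, -0.383, 0.3334, 0.4322], [-0.0139, 0.6741, 0.7385, 0.727], [0.0, 0.0, 0.0, 1.0]]}
top {'intrinsics': [[416.4713, 0.0, 319.2424], [0.0, 416.4713, 199.736], [0.0, 0.0, 1.0]], 'k1': -0.0471, 'world_from_camera': [[-0.0161, 0.9971, -0.0747, 0.5668], [-0.9997, -0.0148, 0.0174, 0.1587], [0.0162, 0.075, 0.9971, 1.15], [0.0, 0.0, 0.0, 1.0]]}
wrist {'intrinsics': [[332.0322, 0.0, 317.5891], [0.0, 332.0322, 199.2537], [0.0, 0.0, 1.0]], 'k1': -0.0615, 'mount': [[-0.0011, 0.2958, -0.9552, -0.1421], [0.0011, 0.9552, 0.2958, 0.0809], [1.0, -0.0007, -0.0014, 0.0002], [0.0, 0.0, 0.0, 1.0]]}
```

View pics/top0.png

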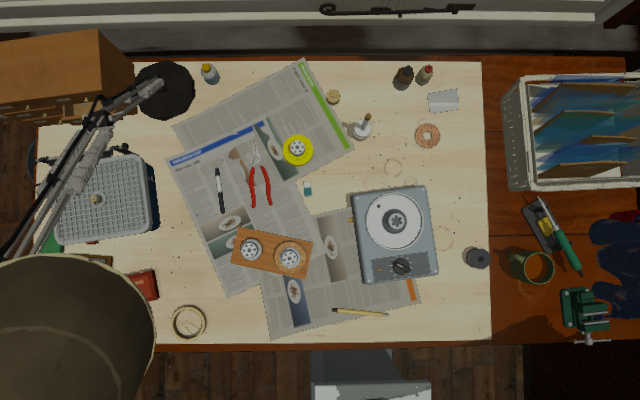

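View pics/scene0.png

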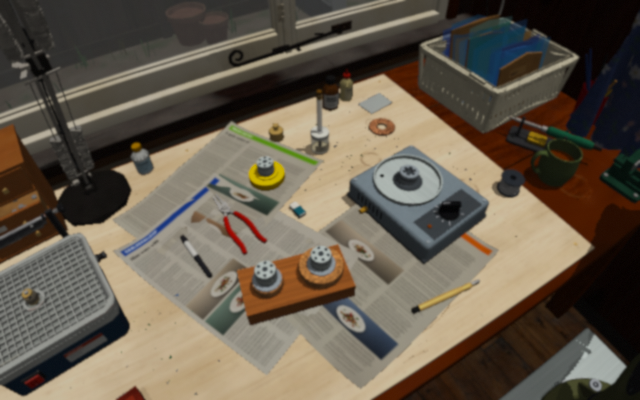

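View pics/wrist0.png

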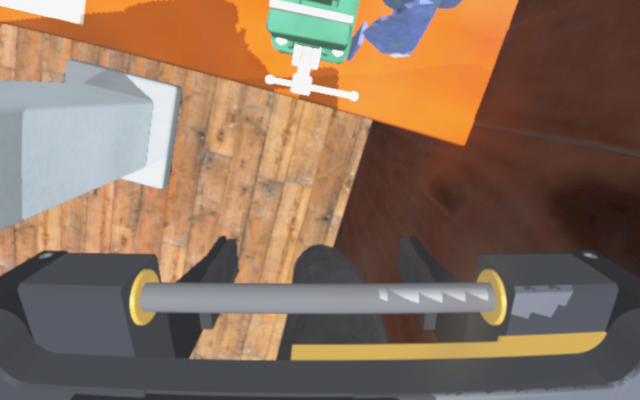

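Candidates for the wheel in the top view: cork-coloured one in the right rack hole (289,259), the small one in the left hole (250,249), and a yellow one on the paper (298,150). There is also a cork ring at (427,135). By the description it is the one at (289,259). I'll make close crops and measurements next.

```bash
cat > h.py <<'E'
from bench import *
import cv2,numpy as np
from scipy.spatial.transform import Rotation as R
def ray(name,uv,ci=None,T=None):
    c=ci or camera_info(name);K=np.array(c["intrinsics"]);k=c["k1"]
    uv=np.atleast_2d(np.asarray(uv,float))
    p=cv2.undistortPoints(uv[:,None],K,np.array([k,0,0,0,0.]))[:,0]
    d=np.c_[p[:,0],-p[:,1],-np.ones(len(p))]
    T=np.array(c["world_from_camera"]) if T is None else T
    return T[:3,3],d@T[:3,:3].T
def on(name,uv,z,T=None):
    o,d=ray(name,uv,T=T);return o+d*((z-o[2])/d[:,2])[:,None]
def dep(name,uv,D,T=None):
    o,d=ray(name,uv,T=T);uv=np.atleast_2d(uv).astype(int)
    return o+d*D[uv[:,1],uv[:,0]][:,None]
def wT(s):
    T=np.eye(4);T[:3,:3]=R.from_rotvec(s["tool_rot"]).as_matrix();T[:3,3]=s["position"]
    return T@np.array(camera_info("wrist")["mount"])
def proj(name,P,T=None):
    c=camera_info(name);T=np.array(c["world_from_camera"]) if T is None else T
    q=(np.atleast_2d(P)-T[:3,3])@T[:3,:3]
    x=q[:,0]/-q[:,2];y=-q[:,1]/-q[:,2];r2=x*x+y*y;f=1+c["k1"]*r2;K=np.array(c["intrinsics"])
    return np.c_[K[0,0]*x*f+K[0,2],K[1,1]*y*f+K[1,2]]
E
python3 - <<'E'
from h import *
z=np.load("pics/top0.npz");i,d=z["i"],z["d"]
cv2.imwrite("pics/crop_a.png",cv2.resize(i[220:285,225:320,::-1],None,fx=8,fy=8,interpolation=2))
cv2.imwrite("pics/crop_b.png",cv2.resize(i[180:285,345:445,::-1],None,fx=5.5,fy=5.5,interpolation=2))
for n,uv in dict(large=(289,259),small=(250,249),yellow=(298,150),sock=(395,222),dial=(401,267),pl=(260,190),er=(307,188),rack=(271,253)).items(): print(n,dep("top",uv,d))
E
```

```text
large [[0.49783227 0.21854969 0.09783382]]
small [[0.52426496 0.31622666 0.09699622]]
yellow [[0.77646088 0.19299512 0.08525706]]
sock [[ 0.58646985 -0.05353049  0.08428701]]
dial [[ 0.47250934 -0.06338399  0.09542312]]
pl [[0.6819699  0.30167194 0.00525913]]
er [[0.68497318 0.17193171 0.01143672]]
rack [[0.51065692 0.26911466 0.04153268]]
```

```bash
python3 - <<'E'
from h import *
z=np.load("pics/scene0.npz");i,d=z["i"],z["d"]
cv2.imwrite("pics/crop_c.png",cv2.resize(i[230:330,225:375,::-1],None,fx=5,fy=5,interpolation=2))
cv2.imwrite("pics/crop_d.png",cv2.resize(i[140:260,340:500,::-1],None,fx=5,fy=5,interpolation=2))
E
```

```text
(no output)
```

View pics/crop_a.png

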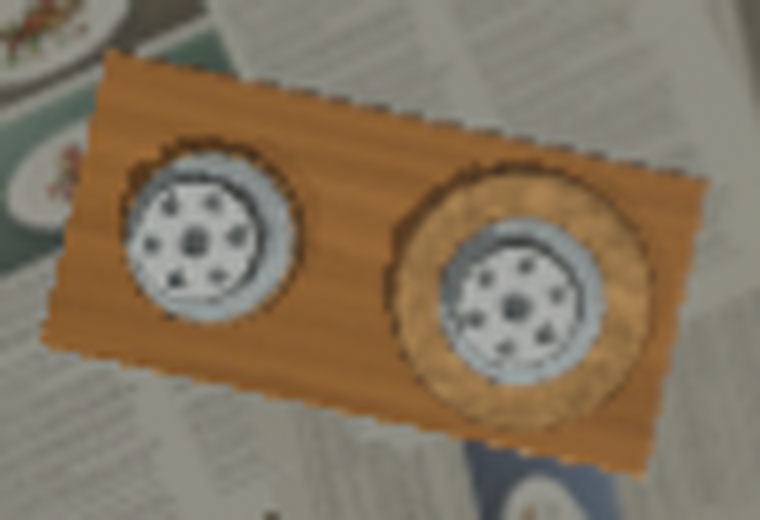

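View pics/crop_b.png

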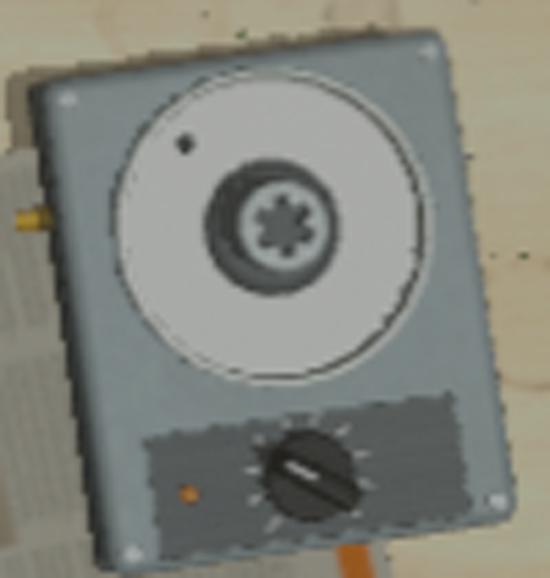

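View pics/crop_c.png

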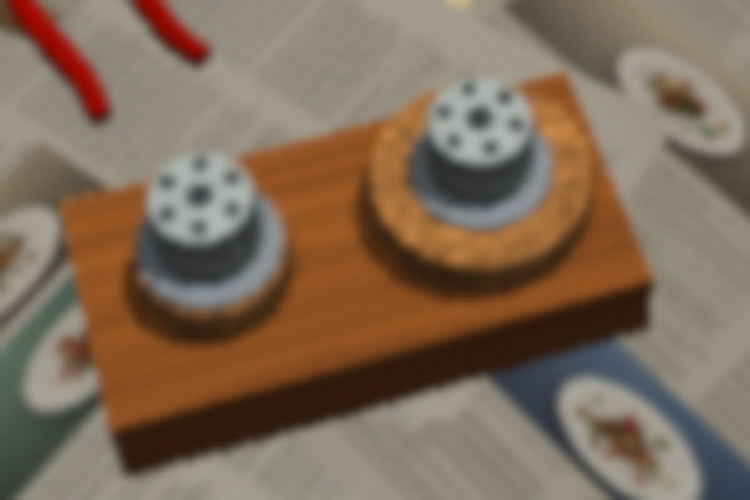

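View pics/crop_d.png

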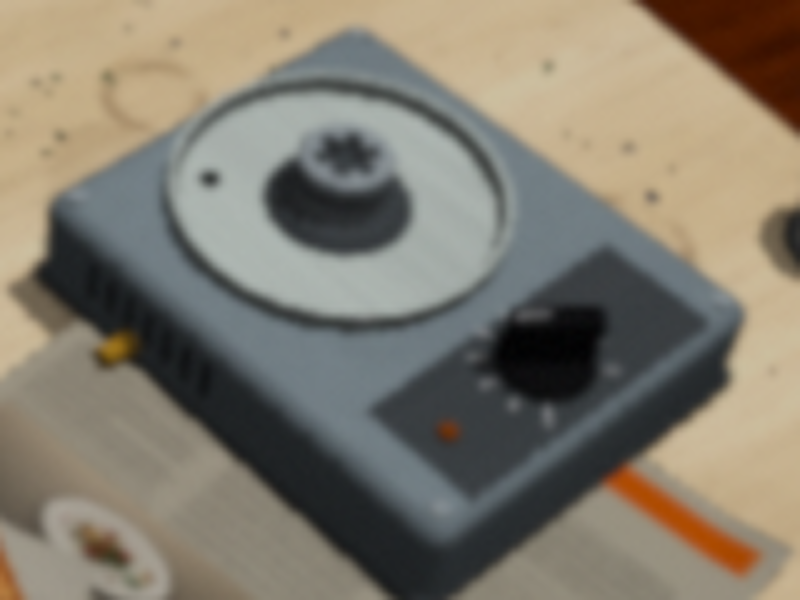

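```bash
python3 - <<'E'
from h import *
s=get_state();M=R.from_rotvec(s["tool_rot"]).as_matrix();print("tool axes(cols)\n",M.round(3))
def a(u,v,s,o):return ((u+.5)/s-.5+o[0],(v+.5)/s-.5+o[1])
B=lambda u,v:a(u,v,5.5,(345,180)); A=lambda u,v:a(u,v,8,(225,220))
so=on("top",B(285,226),.092)[0];di=on("top",B(312,479),.08)[0];print("sock",so,"dial",di,np.hypot(*(so-di)[:2]),np.degrees(np.arctan2(*(so-di)[1::-1])))
e=on("top",[B(287,461),B(316,475)],.094);v=e[0]-e[1];print("line ang",np.degrees(np.arctan2(v[1],v[0])))
e=on("top",[B(268,459),B(357,508)],.094);v=e[0]-e[1];print("bar ang",np.degrees(np.arctan2(v[1],v[0])),v,e.mean(0))
t=on("top",B(272,525),.062)[0];v=t-di;print("off tick ang",np.degrees(np.arctan2(v[1],v[0])))
w=on("top",A(515,306),.097)[0];print("wheel",w)
# scene triangulate wheel & socket & dial
C=lambda u,v:a(u,v,5,(225,230));D=lambda u,v:a(u,v,5,(340,140))
print("scene wheel",on("scene",C(480,118),.097)[0],"sock",on("scene",D(348,153),.092)[0])
z=np.load("pics/top0.npz")["d"]
o,d=ray("top",np.indices((400,640))[::-1].reshape(2,-1).T)
P=(o+d*z.reshape(-1,1)).reshape(400,640,3)
print("max height for y range", [(y,P[...,2][(abs(P[...,1]-y)<.05)&(P[...,0]>.1)&(P[...,0]<.8)].max().round(3) if ((abs(P[...,1]-y)<.05)&(P[...,0]>.1)).any() else None) for y in np.arange(-.6,.7,.1).round(1)])
E
```

```text
tool axes(cols)
 [[-0.     0.965  0.262]
 [ 0.001  0.262 -0.965]
 [-1.    -0.    -0.001]]
sock [ 0.58962486 -0.05570735  0.092     ] dial [ 0.47192239 -0.06747472  0.08      ] 0.11828923730999402 5.7092064083231815
line ang 63.288527218580576
bar ang 60.225238812735185 [0.02320715 0.04056339 0.        ] [ 0.47110103 -0.06469564  0.094     ]
off tick ang 145.233959645389
wheel [0.50074224 0.21871944 0.097     ]
scene wheel [0.50081214 0.21647262 0.097     ] sock [ 0.59054648 -0.05793417  0.092     ]
max height for y range [(np.float64(-0.6), np.float64(0.194)), (np.float64(-0.5), np.float64(0.19)), (np.float64(-0.4), np.float64(0.185)), (np.float64(-0.3), np.float64(0.045)), (np.float64(-0.2), np.float64(0.066)), (np.float64(-0.1), np.float64(0.098)), (np.float64(-0.0), np.float64(0.096)), (np.float64(0.1), np.float64(0.059)), (np.float64(0.2), np.float64(1.15)), (np.float64(0.3), np.float64(0.844)), (np.float64(0.4), np.float64(0.859)), (np.float64(0.5), np.float64(0.714)), (np.float64(0.6), np.float64(0.189))]
```

```bash
cat >> h.py <<'E'
def plan(p,jaw_az,n,s=None,jaw=None):
    "print equal split rows: straight world line, tool x kept down, yaw linear"
    s=s or get_state();M=R.from_rotvec(s["tool_rot"]).as_matrix();p0=s["position"]
    a0=np.degrees(np.arctan2(M[1,2],M[0,2]));da=(jaw_az-a0+180)%360-180
    print("yaw now %.2f turn about tool x total %.2f ; tilt"%(a0,-da),M[:2,0].round(4))
    D=(np.array(p)-p0)/n*100
    print("world delta cm",(D*n).round(2))
    for k in range(n):
        a=np.radians(a0+da*k/n)
        z=np.array([np.cos(a),np.sin(a)]);y=np.array([-np.sin(a),np.cos(a)])
        print([round(-da/n,2),0,0,round(-D[2],2),round(D[:2]@y,2),round(D[:2]@z,2)])
E
python3 - <<'E'
from h import *
d=np.load("pics/top0.npz")["d"]
print(dep("top",[(80,330),(150,330),(80,280),(60,380),(20,240)],d))
s=get_state()
plan([.42,-.38,.24],-60,8)
s2=dict(s);s2["position"]=np.array([.42,-.38,.24]);s2["tool_rot"]=R.from_matrix(np.array([[0,-np.sin(np.radians(-60)),np.cos(np.radians(-60))],[0,np.cos(np.radians(-60)),np.sin(np.radians(-60))],[-1,0,0]])).as_rotvec()
plan([.472,-.066,.21],-28,6,s2)
E
```

```text
[[ 0.48982029  0.34724476  0.81139372]
 [ 0.46899516  0.32502928  0.7213527 ]
 [ 0.52587353  0.36808889  0.77495152]
 [ 0.45871188  0.34822478  0.8367434 ]
 [ 0.54361055  1.51188259 -0.75596631]]
yaw now -74.83 turn about tool x total -14.83 ; tilt [-0.0004  0.0014]
world delta cm [25.   24.7  -0.07]
[np.float64(-1.85), 0, 0, np.float64(0.01), np.float64(3.82), np.float64(-2.16)]
[np.float64(-1.85), 0, 0, np.float64(0.01), np.float64(3.89), np.float64(-2.04)]
[np.float64(-1.85), 0, 0, np.float64(0.01), np.float64(3.96), np.float64(-1.91)]
[np.float64(-1.85), 0, 0, np.float64(0.01), np.float64(4.02), np.float64(-1.78)]
[np.float64(-1.85), 0, 0, np.float64(0.01), np.float64(4.07), np.float64(-1.65)]
[np.float64(-1.85), 0, 0, np.float64(0.01), np.float64(4.12), np.float64(-1.52)]
[np.float64(-1.85), 0, 0, np.float64(0.01), np.float64(4.17), np.float64(-1.38)]
[np.float64(-1.85), 0, 0, np.float64(0.01), np.float64(4.21), np.float64(-1.25)]
yaw now -60.00 turn about tool x total -32.00 ; tilt [-0.  0.]
world delta cm [ 5.2 31.4 -3. ]
[np.float64(-5.33), 0, 0, np.float64(0.5), np.float64(3.37), np.float64(-4.1)]
[np.float64(-5.33), 0, 0, np.float64(0.5), np.float64(3.73), np.float64(-3.77)]
[np.float64(-5.33), 0, 0, np.float64(0.5), np.float64(4.07), np.float64(-3.4)]
[np.float64(-5.33), 0, 0, np.float64(0.5), np.float64(4.37), np.float64(-3.01)]
[np.float64(-5.33), 0, 0, np.float64(0.5), np.float64(4.63), np.float64(-2.59)]
[np.float64(-5.33), 0, 0, np.float64(0.5), np.float64(4.85), np.float64(-2.15)]
```

Emit:
jog_arm(targets=[[-1.9, 0, 0, 0, 3.8, -2.2, 8.7], [-1.9, 0, 0, 0, 3.9, -2.0, 8.7], [-1.9, 0, 0, 0, 4.0, -1.9, 8.7], [-1.9, 0, 0, 0, 4.0, -1.8, 8.7], [-1.9, 0, 0, 0, 4.1, -1.7, 8.7], [-1.9, 0, 0, 0, 4.1, -1.5, 8.7], [-1.9, 0, 0, 0, 4.2, -1.4, 8.7], [-1.9, 0, 0, 0, 4.2, -1.3, 8.7]])

```text
time: 1.15
position: [0.42, -0.3773, 0.2413]
tool_rot: [0.81, 1.415, -0.81]
ft_force: [0.1, -1.5, -0.5]
grip_width: 1.001
```

Emit:
jog_arm(targets=[[-5.3, 0, 0, 0.5, 3.4, -4.1, 8.7], [-5.3, 0, 0, 0.5, 3.7, -3.8, 7], [-5.3, 0, 0, 0.5, 4.1, -3.4, 6], [-5.3, 0, 0, 0.5, 4.4, -3.0, 5], [-5.3, 0, 0, 0.5, 4.6, -2.6, 4], [-5.3, 0, 0, 0.5, 4.9, -2.1, 4], [0, 0, 0, 0, 0, 0, 4], [0, 0, 0, 0, 0, 0, 4]])

```text
time: 2.15
position: [0.4704, -0.0644, 0.2114]
tool_rot: [0.381, 1.537, -0.382]
ft_force: [-0.1, -0.6, -0.7]
grip_width: 0.467
```

```bash
python3 - <<'E'
from h import *
s=get_state();i,d=get_image("wrist");cv2.imwrite("pics/w1.png",i[:,:,::-1]);np.savez("pics/w1.npz",i=i,d=d,T=wT(s))
print(s["time"],s["position"],s["joint_positions"].round(3),s["grip_width"])
E
```

```text
2.15 [ 0.47036237 -0.06442249  0.21137954] [ 0.702 -0.014 -0.612  1.892 -0.008  1.262 -0.393] 0.46728608764158
```

View pics/w1.png

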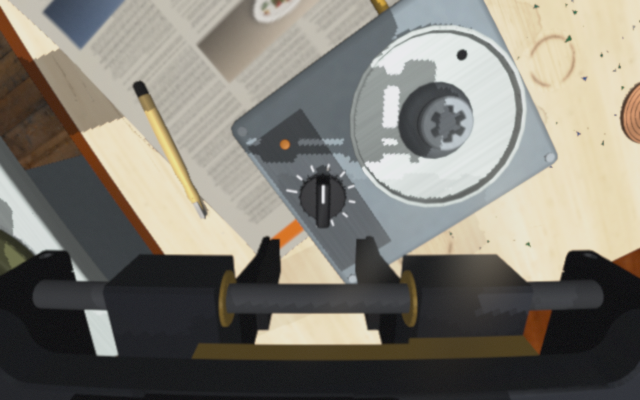

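```bash
python3 - <<'E'
from h import *
z=np.load("pics/w1.npz");i=z["i"]
cv2.imwrite("pics/w1a.png",cv2.resize(i[150:240,275:375,::-1],None,fx=6,fy=6,interpolation=2))
cv2.imwrite("pics/w1b.png",cv2.resize(i[70:170,390:490,::-1],None,fx=6,fy=6,interpolation=2))
E
```

```text
(no output)
```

View pics/w1a.png

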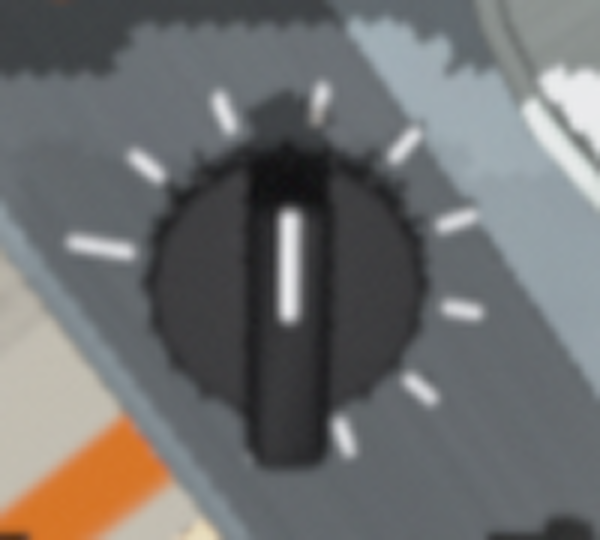

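View pics/w1b.png

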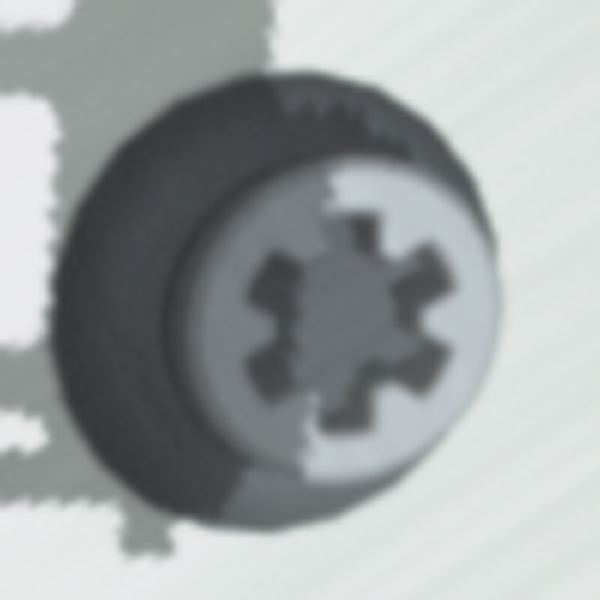

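```bash
python3 - <<'E'
from h import *
z=np.load("pics/w1.npz");T=z["T"];d=z["d"]
f=lambda u,v,o:((u+.5)/6-.5+o[0],(v+.5)/6-.5+o[1])
A=lambda u,v:f(u,v,(275,150));B=lambda u,v:f(u,v,(390,70))
az=lambda v:np.degrees(np.arctan2(v[1],v[0]))
W=lambda uv,zz:on("wrist",uv,zz,T)[0]
print("bar top c",W(A(288,335),.094),"skirt c",W(A(288,280),.069), "len",np.linalg.norm(W(A(288,205),.094)-W(A(288,465),.094)))
v=W(A(290,210),.094)-W(A(290,325),.094);print("line az",az(v))
v=W(A(288,205),.094)-W(A(288,465),.094);print("bar az",az(v))
c=W(A(288,280),.069);v=W(A(100,246),.062)-c;print("off az",az(v))
# tick directions
L=W(A(68,240),.062)-W(A(133,252),.062);print("tick az",az(L))
sl=[(360,225),(438,270),(438,365),(345,420),(262,372),(268,285)]
P=np.array([W(B(*q),.092) for q in sl]);sc=P.mean(0);print("sock",sc,"rim c",W(B(341,319),.092),"radii",np.linalg.norm(P-sc,axis=1))
an=np.array([az(p-sc) for p in P]);print(an,"mod60",np.mod(an,60))
print("depth z rim",dep("wrist",[B(220,320)],d,T))
print("pol az",az(sc-c),np.hypot(*(sc-c)[:2]))
E
```

```text
bar top c [ 0.47160385 -0.07072748  0.094     ] skirt c [ 0.47209853 -0.07060501  0.069     ] len 0.03761285515155683
line az 62.47057822595349
bar az 62.457054169051176
off az 145.5984831530607
tick az 141.27049446018557
sock [ 0.5891426  -0.05745799  0.092     ] rim c [ 0.58805357 -0.05627315  0.092     ] radii [0.01244024 0.01268987 0.01315424 0.01252593 0.01296656 0.0124964 ]
[  63.40875337    5.28500987  -51.21998233 -115.92413575 -178.37243826
  129.84111191] mod60 [3.40875337 5.28500987 8.78001767 4.07586425 1.62756174 9.84111191]
depth z rim [[ 0.57391264 -0.04917452  0.09165977]]
pol az 6.408907183441474 0.1177801325284977
```

Emit:
jog_arm(targets=[[0, 0, 0, 4, -0.43, 0.33, 4], [0, 0, 0, 4, 0, 0, 4], [0, 0, 0, 2.5, 0, 0, 4], [0, 0, 0, 1.4, 0, 0, 4], [0, 0, 0, 0, 0, 0, 4]])

```text
time: 2.82
position: [0.4709, -0.0699, 0.092]
tool_rot: [0.382, 1.538, -0.382]
ft_force: [0.2, 0.8, -0.2]
grip_width: 0.461
```

Emit:
jog_arm(targets=[[0, 0, 0, 0, 0, 0, 2], [0, 0, 0, 0, 0, 0, 1], [0, 0, 0, 0, 0, 0, 0], [0, 0, 0, 0, 0, 0, 0], [0, 0, 0, 0, 0, 0, 0], [0, 0, 0, 0, 0, 0, 0]], squeeze=12)

```text
time: 3.58
position: [0.4724, -0.0694, 0.0931]
tool_rot: [0.381, 1.535, -0.381]
ft_force: [3.2, -1.0, 2.3]
grip_width: 0.134
```

Emit:
jog_arm(targets=[[-10, 0, 0, 0, 0, 0, 0], [-10, 0, 0, 0, 0, 0, 0], [-10, 0, 0, 0, 0, 0, 0], [-10, 0, 0, 0, 0, 0, 0], [-10, 0, 0, 0, 0, 0, 0], [-10, 0, 0, 0, 0, 0, 0], [-10, 0, 0, 0, 0, 0, 0], [0, 0, 0, 0, 0, 0, 0]])

```text
time: 4.58
position: [0.4703, -0.0697, 0.093]
tool_rot: [-0.577, 1.496, 0.577]
ft_force: [-3.3, -1.2, 8.9]
grip_width: 0.136
```

Emit:
jog_arm(targets=[[-4, 0, 0, 0, 0, 0, 0], [-4, 0, 0, 0, 0, 0, 0], [0, 0, 0, 0, 0, 0, 0], [-3, 0, 0, 0, 0, 0, 0], [-3, 0, 0, 0, 0, 0, 0], [0, 0, 0, 0, 0, 0, 0]])

```text
time: 5.32
position: [0.47, -0.0698, 0.0929]
tool_rot: [-0.763, 1.436, 0.764]
ft_force: [-4.2, -1.1, 8.8]
grip_width: 0.142
```

```bash
python3 - <<'E'
from h import *
s=get_state();M=R.from_rotvec(s["tool_rot"]).as_matrix();print(s["position"],np.degrees(np.arctan2(M[1,2],M[0,2])),s["torque"],s["ft_force"],s["joint_positions"].round(2))
E
```

```text
[ 0.47001151 -0.06981172  0.0929163 ] 56.09700253431682 [-0.34905808  0.85595281 -0.26935641] [-4.16443927 -1.10070535  8.75354801] [ 0.8   0.14 -0.74  2.02  0.11  1.02  0.98]
```

Emit:
jog_arm(targets=[[0, 0, 0, 0, 0, 0, 4], [0, 0, 0, 0, 0, 0, 4], [0, 0, 0, -3, 0, 0, 4], [0, 0, 0, -6, 0, 0, 4], [0, 0, 0, -4.5, 0, 0, 4], [0, 0, 0, 0, 0, 0, 4], [0, 0, 0, 0, 0, 0, 4]])

```text
time: 6.2
position: [0.4709, -0.0689, 0.2267]
tool_rot: [-0.764, 1.433, 0.765]
ft_force: [-1.4, 0.1, -1.3]
grip_width: 0.462
```

```bash
python3 - <<'E'
from h import *
s=get_state();i,d=get_image("wrist");np.savez("pics/w2.npz",i=i,d=d,T=wT(s))
p=proj("wrist",[[.471,-.069,.08]],wT(s))[0].astype(int);print(s["position"],p)
u,v=p[0]-50,p[1]-45;cv2.imwrite("pics/w2.png",cv2.resize(i[v:v+90,u:u+100,::-1],None,fx=6,fy=6,interpolation=2))
cv2.imwrite("pics/w2f.png",i[:,:,::-1])
E
```

```text
[ 0.47092124 -0.06889987  0.22667229] [318 191]
```

View pics/w2.png

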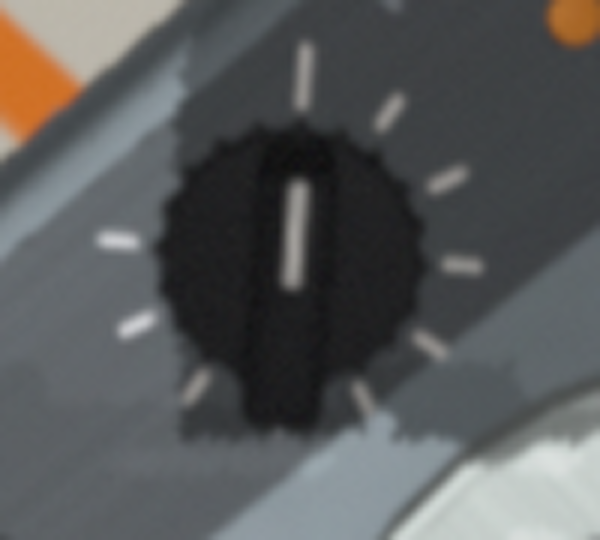

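View pics/w2f.png

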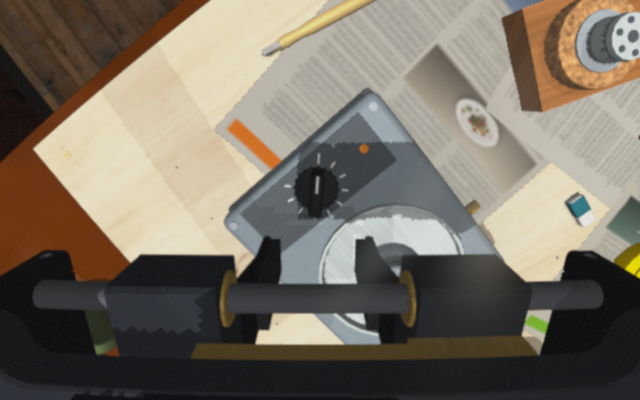

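```bash
python3 - <<'E'
from h import *
z=np.load("pics/w2.npz");T=z["T"]
A=lambda u,v:((u+.5)/6-.5+268,(v+.5)/6-.5+146)
W=lambda uv,zz:on("wrist",uv,zz,T)[0];az=lambda v:np.degrees(np.arctan2(v[1],v[0]))
print("line",az(W(A(299,185),.094)-W(A(292,288),.094)),"tick",az(W(A(306,45),.062)-W(A(302,108),.062)),"bar c",W(A(290,296),.094),"skirt",W(A(291,255),.069))
plan([.501,.2175,.215],20,8)
E
```

```text
line 142.44114889834435 tick 142.6773349580372 bar c [ 0.46918898 -0.07043949  0.094     ] skirt [ 0.46979163 -0.07083405  0.069     ]
yaw now 56.18 turn about tool x total 36.18 ; tilt [-0.0025  0.0007]
world delta cm [ 3.05 28.64 -1.11]
[np.float64(4.52), 0, 0, np.float64(0.14), np.float64(1.68), np.float64(3.19)]
[np.float64(4.52), 0, 0, np.float64(0.14), np.float64(1.92), np.float64(3.04)]
[np.float64(4.52), 0, 0, np.float64(0.14), np.float64(2.16), np.float64(2.88)]
[np.float64(4.52), 0, 0, np.float64(0.14), np.float64(2.38), np.float64(2.7)]
[np.float64(4.52), 0, 0, np.float64(0.14), np.float64(2.58), np.float64(2.51)]
[np.float64(4.52), 0, 0, np.float64(0.14), np.float64(2.77), np.float64(2.3)]
[np.float64(4.52), 0, 0, np.float64(0.14), np.float64(2.94), np.float64(2.07)]
[np.float64(4.52), 0, 0, np.float64(0.14), np.float64(3.1), np.float64(1.83)]
```

Line (142.4°) and long tick (142.7°) agree: dial is off. Next I hover over the large wheel.

Emit:
jog_arm(targets=[[4.5, 0, 0, 0.1, 1.7, 3.2, 5.5], [4.5, 0, 0, 0.1, 1.9, 3.0, 5.5], [4.5, 0, 0, 0.1, 2.2, 2.9, 5.5], [4.5, 0, 0, 0.1, 2.4, 2.7, 5.5], [4.5, 0, 0, 0.1, 2.6, 2.5, 5.5], [4.5, 0, 0, 0.1, 2.8, 2.3, 5.5], [4.5, 0, 0, 0.1, 2.9, 2.1, 5.5], [4.5, 0, 0, 0.1, 3.1, 1.8, 5.5], [0, 0, 0, 0, 0, 0, 5.5], [0, 0, 0, 0, 0, 0, 5.5]])

```text
time: 7.5
position: [0.5002, 0.2169, 0.2181]
tool_rot: [-0.277, 1.556, 0.277]
ft_force: [0.0, -0.5, -0.6]
grip_width: 0.633
```

```bash
python3 - <<'E'
from h import *
s=get_state();i,d=get_image("wrist");np.savez("pics/w3.npz",i=i,d=d,T=wT(s))
p=proj("wrist",[[.501,.2175,.097]],wT(s))[0].astype(int);print(s["position"],s["joint_positions"].round(2),p)
u,v=p[0]-60,p[1]-50;print(u,v);cv2.imwrite("pics/w3.png",cv2.resize(i[v:v+100,u:u+120,::-1],None,fx=6,fy=6,interpolation=2))
cv2.imwrite("pics/w3f.png",i[:,:,::-1])
E
```

```text
[0.50021558 0.21688821 0.21811064] [ 0.42  0.23 -0.98  1.72  0.19  1.31 -0.26] [319 198]
259 148
```

View pics/w3.png

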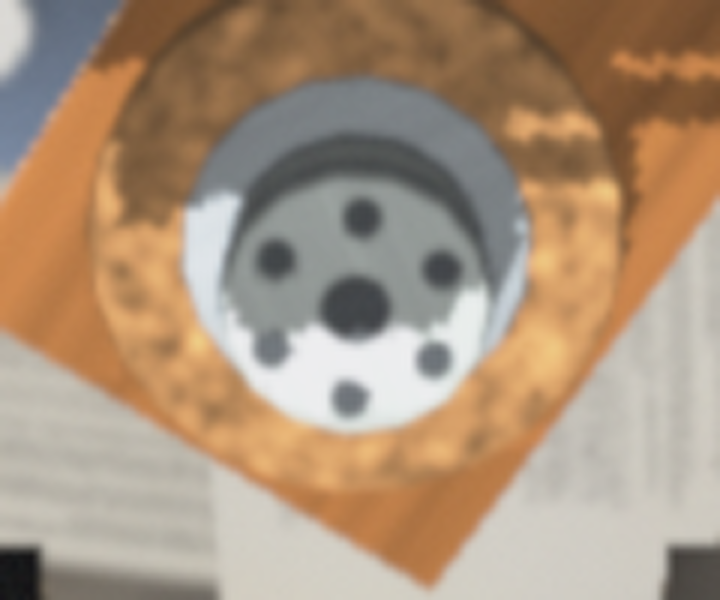

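View pics/w3f.png

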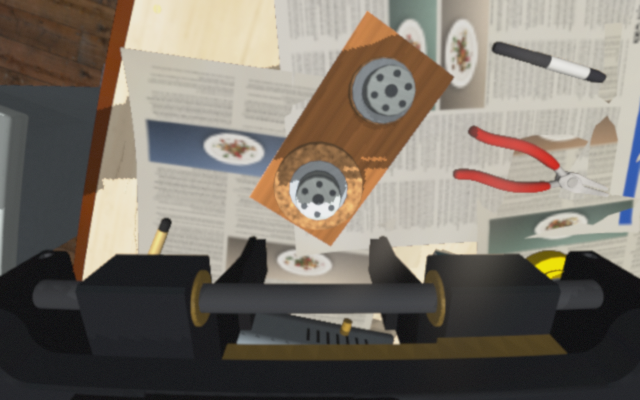

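```bash
python3 - <<'E'
from h import *
z=np.load("pics/w3.npz");T=z["T"]
A=lambda u,v:((u+.5)/6-.5+259,(v+.5)/6-.5+148)
W=lambda uv,zz:on("wrist",uv,zz,T)[0];az=lambda v:np.degrees(np.arctan2(v[1],v[0]))
q=[(362,217),(441,269),(434,359),(349,399),(271,348),(276,258)]
P=np.array([W(A(*x),.097) for x in q]);c=P.mean(0);an=np.array([az(p-c) for p in P])
print("hub c screws",c,"hole",W(A(355,306),.097),"radii",np.linalg.norm(P-c,axis=1),an,np.mod(an,60))
s=get_state();M=R.from_rotvec(s["tool_rot"]).as_matrix();print("jaw az",az(M[:,2]),M[:,0])
plan([c[0],c[1],.0895],20,1)
E
```

```text
hub c screws [0.49960858 0.21641947 0.097     ] hole [0.49939459 0.21680016 0.097     ] radii [0.01317069 0.01309506 0.01315862 0.0132636  0.01307328 0.0131451 ] [ 106.43192142   46.40832126  -13.3943172   -73.64720729 -133.87022485
  166.43666163] [46.43192142 46.40832126 46.6056828  46.35279271 46.12977515 46.43666163]
jaw az 20.135811283291872 [-0.00191748 -0.00119961 -0.99999744]
yaw now 20.14 turn about tool x total 0.14 ; tilt [-0.0019 -0.0012]
world delta cm [-1.000e-01  1.000e-02 -1.289e+01]
[np.float64(0.14), 0, 0, np.float64(12.89), np.float64(0.05), np.float64(-0.09)]
```

```bash
python3 - <<'E'
from h import *
plan([.589,-.057,.215],-20,8)
E
```

```text
yaw now 20.14 turn about tool x total 40.14 ; tilt [-0.0019 -0.0012]
world delta cm [  8.84 -27.33  -0.34]
[np.float64(5.02), 0, 0, np.float64(0.04), np.float64(-3.59), np.float64(-0.14)]
[np.float64(5.02), 0, 0, np.float64(0.04), np.float64(-3.59), np.float64(0.18)]
[np.float64(5.02), 0, 0, np.float64(0.04), np.float64(-3.56), np.float64(0.49)]
[np.float64(5.02), 0, 0, np.float64(0.04), np.float64(-3.5), np.float64(0.8)]
[np.float64(5.02), 0, 0, np.float64(0.04), np.float64(-3.42), np.float64(1.1)]
[np.float64(5.02), 0, 0, np.float64(0.04), np.float64(-3.31), np.float64(1.4)]
[np.float64(5.02), 0, 0, np.float64(0.04), np.float64(-3.17), np.float64(1.68)]
[np.float64(5.02), 0, 0, np.float64(0.04), np.float64(-3.01), np.float64(1.95)]
```

Emit:
jog_arm(targets=[[5, 0, 0, 0, -3.6, -0.1, 5.5], [5, 0, 0, 0, -3.6, 0.2, 5.5], [5, 0, 0, 0, -3.6, 0.5, 5.5], [5, 0, 0, 0, -3.5, 0.8, 5.5], [5, 0, 0, 0.1, -3.4, 1.1, 5.5], [5, 0, 0, 0.1, -3.3, 1.4, 5.5], [5, 0, 0, 0.1, -3.2, 1.7, 5.5], [5, 0, 0, 0.1, -3.0, 2.0, 5.5], [0, 0, 0, 0, 0, 0, 5.5], [0, 0, 0, 0, 0, 0, 5.5]])

```text
time: 8.8
position: [0.5915, -0.0557, 0.2153]
tool_rot: [0.273, 1.554, -0.271]
ft_force: [0.2, 0.2, 0.2]
grip_width: 0.635
```

```bash
python3 - <<'E'
from h import *
s=get_state();i,d=get_image("wrist");np.savez("pics/w4.npz",i=i,d=d,T=wT(s))
p=proj("wrist",[[.589,-.057,.092]],wT(s))[0].astype(int);print(s["position"],s["joint_positions"].round(2),p)
u,v=p[0]-50,p[1]-40;print(u,v);cv2.imwrite("pics/w4.png",cv2.resize(i[v:v+80,u:u+100,::-1],None,fx=7,fy=7,interpolation=2))
E
```

```text
[ 0.59149684 -0.05572994  0.2153242 ] [ 0.66  0.29 -0.73  1.61  0.2   1.31 -0.45] [315 200]
265 160
```

View pics/w4.png

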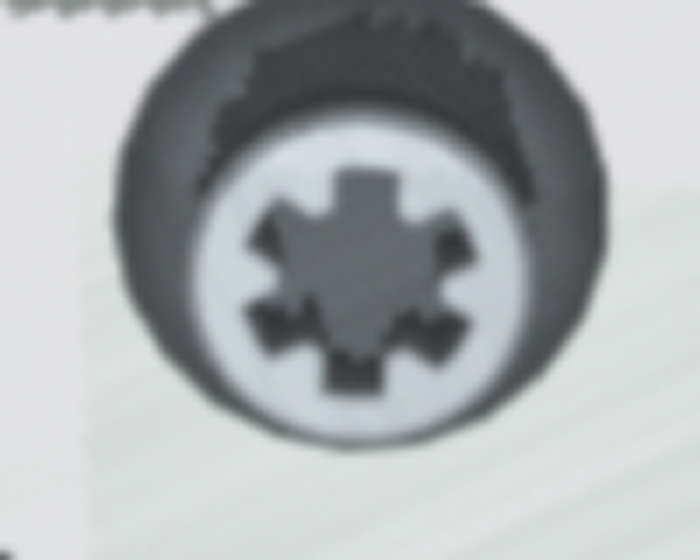

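```bash
python3 - <<'E'
from h import *
z=np.load("pics/w4.npz");T=z["T"];i=z["i"]
A=lambda u,v:((u+.5)/7-.5+265,(v+.5)/7-.5+160)
W=lambda uv,zz:on("wrist",uv,zz,T)[0];az=lambda v:np.degrees(np.arctan2(v[1],v[0]))
q=[(367,168),(467,236),(456,346),(353,396),(257,333),(260,222)]
P=np.array([W(A(*x),.092) for x in q]);c=P.mean(0);an=np.array([az(p-c) for p in P])
print("sock c",c,"rim c",W(A(361,276),.092),"radii",np.linalg.norm(P-c,axis=1),an,np.mod(an,60))
for a,b in((0,3),(1,4),(2,5)):print(az(P[a]-P[b])%60)
s=get_state();M=R.from_rotvec(s["tool_rot"]).as_matrix();print("jaw az",az(M[:,2]),M[:,0])
plan([.4996,.2166,.215],20,8)
E
```

```text
sock c [ 0.58927522 -0.05717265  0.092     ] rim c [ 0.58974316 -0.05622852  0.092     ] radii [0.01439854 0.01409056 0.0139588  0.01424509 0.01385846 0.01417596] [  66.83574125    5.52297972  -53.76259741 -113.30891735 -173.48953385
  127.01801909] [6.83574125 5.52297972 6.23740259 6.69108265 6.51046615 7.01801909]
6.763799431541344
6.012622691034937
6.630723463603431
jaw az -19.771307333111668 [-1.86736762e-04  9.60381937e-04 -9.99999521e-01]
yaw now -19.77 turn about tool x total -39.77 ; tilt [-0.0002  0.001 ]
world delta cm [-9.18 27.15 -0.05]
[np.float64(-4.97), 0, 0, np.float64(0.01), np.float64(2.81), np.float64(-2.23)]
[np.float64(-4.97), 0, 0, np.float64(0.01), np.float64(2.99), np.float64(-1.98)]
[np.float64(-4.97), 0, 0, np.float64(0.01), np.float64(3.15), np.float64(-1.71)]
[np.float64(-4.97), 0, 0, np.float64(0.01), np.float64(3.28), np.float64(-1.43)]
[np.float64(-4.97), 0, 0, np.float64(0.01), np.float64(3.4), np.float64(-1.14)]
[np.float64(-4.97), 0, 0, np.float64(0.01), np.float64(3.48), np.float64(-0.84)]
[np.float64(-4.97), 0, 0, np.float64(0.01), np.float64(3.54), np.float64(-0.54)]
[np.float64(-4.97), 0, 0, np.float64(0.01), np.float64(3.58), np.float64(-0.23)]
```

Emit:
jog_arm(targets=[[-5, 0, 0, 0, 2.8, -2.2, 5.5], [-5, 0, 0, 0, 3.0, -2.0, 5.5], [-5, 0, 0, 0, 3.1, -1.7, 5.5], [-5, 0, 0, 0, 3.3, -1.4, 5.5], [-5, 0, 0, 0, 3.4, -1.1, 5.5], [-5, 0, 0, 0, 3.5, -0.8, 5.5], [-5, 0, 0, 0, 3.5, -0.5, 5.5], [-5, 0, 0, 0, 3.6, -0.2, 5.5], [0, 0, 0, 0, 0, 0, 5.5], [0, 0, 0, 0, 0, 0, 5.5]])

```text
time: 10.1
position: [0.5011, 0.2155, 0.2154]
tool_rot: [-0.278, 1.553, 0.277]
ft_force: [-0.3, -1.3, -0.7]
grip_width: 0.629
```

```bash
python3 - <<'E'
from h import *
plan([.4996,.2166,.0885],20.2,1)
E
```

```text
yaw now 20.24 turn about tool x total 0.04 ; tilt [-0.     -0.0005]
world delta cm [ -0.15   0.11 -12.69]
[np.float64(0.04), 0, 0, np.float64(12.69), np.float64(0.15), np.float64(-0.11)]
```

Emit:
jog_arm(targets=[[0, 0, 0, 4, 0.15, -0.1, 5.5], [0, 0, 0, 4, 0, 0, 5.5], [0, 0, 0, 3, 0, 0, 5.5], [0, 0, 0, 1.6, 0, 0, 5.5], [0, 0, 0, 0, 0, 0, 5.5], [0, 0, 0, 0, 0, 0, 5.5]])

```text
time: 10.85
position: [0.5006, 0.2166, 0.0907]
tool_rot: [-0.276, 1.551, 0.276]
ft_force: [-0.4, -0.4, 0.2]
grip_width: 0.632
```

Emit:
jog_arm(targets=[[0, 0, 0, 0, 0, 0, 4], [0, 0, 0, 0, 0, 0, 3], [0, 0, 0, 0, 0, 0, 2], [0, 0, 0, 0, 0, 0, 2], [0, 0, 0, 0, 0, 0, 2], [0, 0, 0, 0, 0, 0, 2]], squeeze=45)

```text
time: 11.6
position: [0.5002, 0.2165, 0.09]
tool_rot: [-0.276, 1.552, 0.276]
ft_force: [0.4, -0.0, 5.4]
grip_width: 0.425
```

Emit:
jog_arm(targets=[[0, 0, 0, -1, 0, 0, 2], [0, 0, 0, -2, 0, 0, 2], [0, 0, 0, -3, 0, 0, 2], [0, 0, 0, -4, 0, 0, 2], [0, 0, 0, -3, 0, 0, 2], [0, 0, 0, 0, 0, 0, 2], [0, 0, 0, 0, 0, 0, 2]])

```text
time: 12.48
position: [0.499, 0.2159, 0.2187]
tool_rot: [-0.277, 1.555, 0.276]
ft_force: [-0.0, 0.2, -3.9]
grip_width: 0.426
```

```bash
python3 - <<'E'
from h import *
s=get_state();i,d=get_image("wrist");np.savez("pics/w5.npz",i=i,d=d,T=wT(s));cv2.imwrite("pics/w5.png",i[:,:,::-1])
print(s["position"],s["ft_force"],s["grip_width"])
i,d=get_image("scene");cv2.imwrite("pics/s5.png",i[:,:,::-1])
plan([.5894,-.0569,.20],-19.8,9)
E
```

```text
[0.49903878 0.21594525 0.21868675] [-0.04222864  0.20649402 -3.86888293] 0.42625093876216347
yaw now 20.18 turn about tool x total 39.98 ; tilt [-0.0027 -0.0009]
world delta cm [  9.07 -27.28  -1.8 ]
[np.float64(4.44), 0, 0, np.float64(0.2), np.float64(-3.19), np.float64(-0.1)]
[np.float64(4.44), 0, 0, np.float64(0.2), np.float64(-3.19), np.float64(0.15)]
[np.float64(4.44), 0, 0, np.float64(0.2), np.float64(-3.17), np.float64(0.39)]
[np.float64(4.44), 0, 0, np.float64(0.2), np.float64(-3.13), np.float64(0.64)]
[np.float64(4.44), 0, 0, np.float64(0.2), np.float64(-3.07), np.float64(0.88)]
[np.float64(4.44), 0, 0, np.float64(0.2), np.float64(-2.99), np.float64(1.11)]
[np.float64(4.44), 0, 0, np.float64(0.2), np.float64(-2.9), np.float64(1.34)]
[np.float64(4.44), 0, 0, np.float64(0.2), np.float64(-2.79), np.float64(1.56)]
[np.float64(4.44), 0, 0, np.float64(0.2), np.float64(-2.66), np.float64(1.77)]
```

View pics/w5.png

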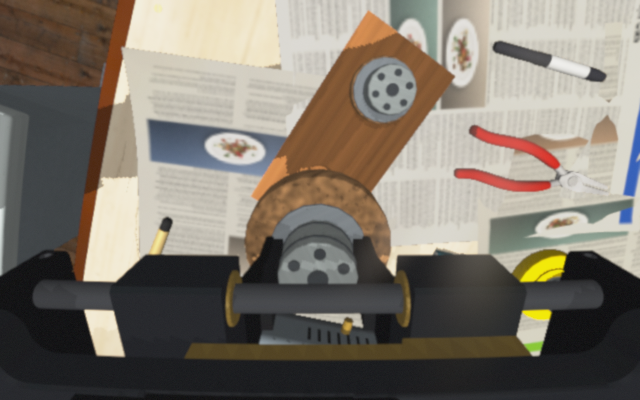

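View pics/s5.png

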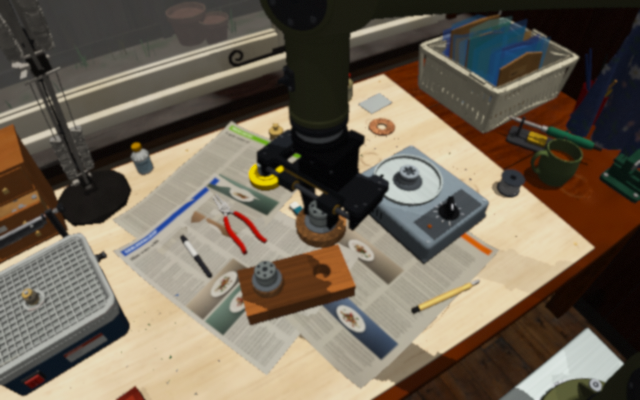

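```bash
python3 - <<'E'
from h import *
i=np.load("pics/w5.npz")["i"];cv2.imwrite("pics/w5a.png",cv2.resize(i[195:285,260:380,::-1],None,fx=6,fy=6,interpolation=2))
E
```

Emit:
jog_arm(targets=[[4.4, 0, 0, 0, -3.2, -0.1, 2], [4.4, 0, 0, 0.1, -3.2, 0.1, 2], [4.4, 0, 0, 0.1, -3.2, 0.4, 2], [4.4, 0, 0, 0.1, -3.1, 0.6, 2], [4.4, 0, 0, 0.1, -3.1, 0.9, 2], [4.4, 0, 0, 0.1, -3.0, 1.1, 2], [4.4, 0, 0, 0.1, -2.9, 1.3, 2], [4.4, 0, 0, 0.1, -2.8, 1.6, 2], [4.4, 0, 0, 0.1, -2.7, 1.8, 2], [0, 0, 0, 0, 0, 0, 2]])

```text
time: 13.82
position: [0.5913, -0.0627, 0.2108]
tool_rot: [0.272, 1.554, -0.274]
ft_force: [-0.2, 0.4, -3.2]
grip_width: 0.424
```

```bash
python3 - <<'E'
from h import *
s=get_state();print(s["position"],s["ft_force"],s["torque"]);i,d=get_image("wrist");np.savez("pics/w6.npz",i=i,d=d,T=wT(s));cv2.imwrite("pics/w6.png",cv2.resize(i[195:285,260:380,::-1],None,fx=6,fy=6,interpolation=2))
i,d=get_image("scene");cv2.imwrite("pics/s6.png",cv2.resize(i[120:260,330:500,::-1],None,fx=4,fy=4,interpolation=2))
plan([.5894,-.0569,.20],-19.8,1)
E
```

```text
[ 0.59132186 -0.06267183  0.210811  ] [-0.23637698  0.38984311 -3.19990673] [-0.0633089  -0.05643715 -0.01787958]
yaw now -19.53 turn about tool x total 0.27 ; tilt [-0.0006  0.001 ]
world delta cm [-0.13  0.11 -1.12]
[np.float64(0.27), 0, 0, np.float64(1.12), np.float64(0.06), np.float64(-0.16)]
```

View pics/w6.png

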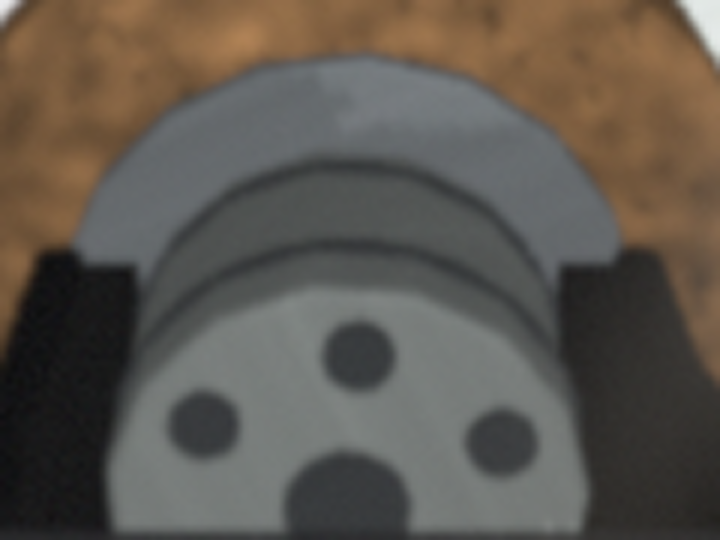

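View pics/s6.png

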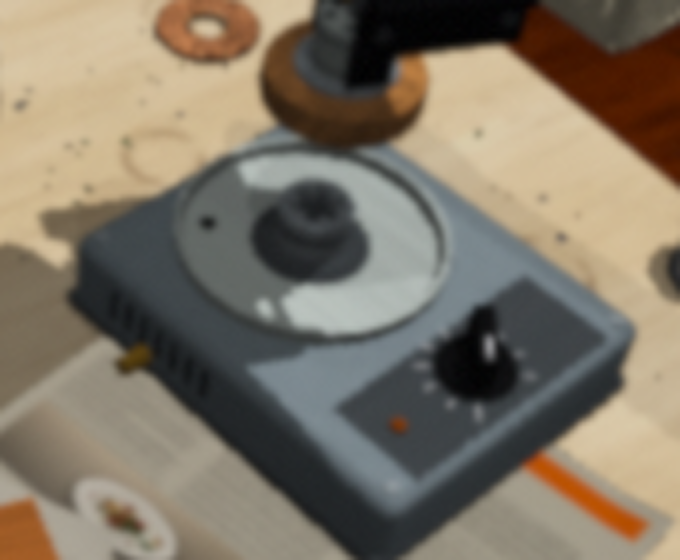

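```bash
python3 - <<'E'
from h import *
z=np.load("pics/w6.npz");s=get_state()
A=lambda u,v:((u+.5)/6-.5+260,(v+.5)/6-.5+195)
T=z["T"];zt=s["position"][2]+.007
W=lambda uv:on("wrist",uv,zt,T)[0];az=lambda v:np.degrees(np.arctan2(v[1],v[0]))
P=np.array([W(A(*q)) for q in[(203,425),(358,355),(502,442)]])
c,=[np.mean([P[0],P[2]],0)]
# circle centre of r=.01315 from 3 pts
from scipy.optimize import least_squares
f=least_squares(lambda x:np.hypot(*(P[:,:2]-x[:2]).T)-.01315,[*s["position"][:2]]).x
an=[az(np.append(p[:2]-f,0)) for p in P];print("tcp",s["position"],"hub",f,an,np.mod(an,60))
M=R.from_rotvec(s["tool_rot"]).as_matrix();print("jaw az",az(M[:,2]))
plan([.5894,-.0569,.17],-19.8,1)
E
```

```text
tcp [ 0.59073267 -0.05800422  0.21120424] hub [ 0.591159   -0.06209392] [np.float64(126.47706309158508), np.float64(66.63258951951987), np.float64(6.461249261206536)] [6.47706309 6.63258952 6.46124926]
jaw az -19.533931874430476
yaw now -19.53 turn about tool x total 0.27 ; tilt [-0.0006  0.001 ]
world delta cm [-0.13  0.11 -4.12]
[np.float64(0.27), 0, 0, np.float64(4.12), np.float64(0.06), np.float64(-0.16)]
```

Emit:
jog_arm(targets=[[0.3, 0, 0, 1.5, 0.06, -0.16, 2], [0, 0, 0, 1.5, 0, 0, 2], [0, 0, 0, 0, 0, 0, 2], [0, 0, 0, 0, 0, 0, 2], [0, 0, 0, 0, 0, 0, 2]])

```text
time: 14.55
position: [0.5896, -0.0563, 0.1821]
tool_rot: [0.27, 1.553, -0.27]
ft_force: [0.3, 0.4, -3.5]
grip_width: 0.427
```

```bash
python3 - <<'E'
from h import *
s=get_state();print(s["ft_force"],s["position"])
plan([.5894,-.0569,.162],-19.8,1)
E
```

```text
[ 0.29579534  0.38384033 -3.46793731] [ 0.58960984 -0.0562813   0.18206129]
yaw now -19.72 turn about tool x total 0.08 ; tilt [ 0.0009 -0.0002]
world delta cm [-0.02 -0.06 -2.01]
[np.float64(0.08), 0, 0, np.float64(2.01), np.float64(-0.07), np.float64(0.0)]
```

Emit:
jog_arm(targets=[[0, 0, 0, 0.8, -0.06, 0, 2], [0, 0, 0, 0.6, 0, 0, 2], [0, 0, 0, 0.5, 0, 0, 2], [0, 0, 0, 0, 0, 0, 2], [0, 0, 0, 0, 0, 0, 2]])

```text
time: 15.18
position: [0.5891, -0.0569, 0.1626]
tool_rot: [0.27, 1.554, -0.27]
ft_force: [-0.0, 0.1, -3.1]
grip_width: 0.427
```

Emit:
jog_arm(targets=[[0, 0, 0, 0.3, 0, 0, 2], [0, 0, 0, 0.3, 0, 0, 2], [0, 0, 0, 0.3, 0, 0, 2], [0, 0, 0, 0, 0, 0, 2], [0, 0, 0, 0, 0, 0, 2]])

```text
time: 15.8
position: [0.5891, -0.057, 0.1536]
tool_rot: [0.27, 1.554, -0.27]
ft_force: [-0.5, -0.5, -2.4]
grip_width: 0.427
```

Emit:
jog_arm(targets=[[0, 0, 0, 0.3, 0, 0, 2], [0, 0, 0, 0.3, 0, 0, 2], [0, 0, 0, 0.2, 0, 0, 2], [0, 0, 0, 0, 0, 0, 2], [0, 0, 0, 0, 0, 0, 2]])

```text
time: 16.42
position: [0.5894, -0.0569, 0.1461]
tool_rot: [0.27, 1.553, -0.27]
ft_force: [-1.7, 0.7, 5.1]
grip_width: 0.424
```

Emit:
jog_arm(targets=[[0, 0, 0, 0.2, 0, 0, 2], [0, 0, 0, 0.2, 0, 0, 2], [0, 0, 0, 0.1, 0, 0, 2], [0, 0, 0, 0, 0, 0, 2], [0, 0, 0, 0, 0, 0, 2]])

```text
time: 17.05
position: [0.5894, -0.0569, 0.142]
tool_rot: [0.27, 1.553, -0.271]
ft_force: [-3.2, -0.2, 10.6]
grip_width: 0.426
```

Emit:
jog_arm(targets=[[0, 0, 0, 0.1, 0, 0, 2], [0, 0, 0, 0.1, 0, 0, 2], [0, 0, 0, 0, 0, 0, 2], [0, 0, 0, 0, 0, 0, 2], [0, 0, 0, 0, 0, 0, 2]])

```text
time: 17.68
position: [0.5895, -0.0568, 0.1419]
tool_rot: [0.269, 1.553, -0.271]
ft_force: [-7.7, 0.1, 21.2]
grip_width: 0.428
```

Emit:
jog_arm(targets=[[0, 0, 0, 0.1, 0, 0, 2], [0, 0, 0, 0, 0, 0, 2], [0, 0, 0, 0, 0, 0, 2]])

```text
time: 18.05
position: [0.5895, -0.0568, 0.1418]
tool_rot: [0.269, 1.552, -0.272]
ft_force: [-9.6, -0.6, 25.3]
grip_width: 0.423
```

```bash
python3 - <<'E'
from h import *
s=get_state();print(s["position"],s["ft_force"],s["torque"],s["time"])
i,d=get_image("scene");cv2.imwrite("pics/s7.png",cv2.resize(i[120:260,330:500,::-1],None,fx=4,fy=4,interpolation=2))
i,d=get_image("wrist");cv2.imwrite("pics/w7.png",i[:,:,::-1]);np.savez("pics/w7.npz",i=i,d=d,T=wT(s))
E
```

```text
[ 0.58948694 -0.05681553  0.14182044] [-9.6382004  -0.61398108 25.32369788] [0.07760031 2.51319012 0.02993942] 18.05
```

View pics/s7.png

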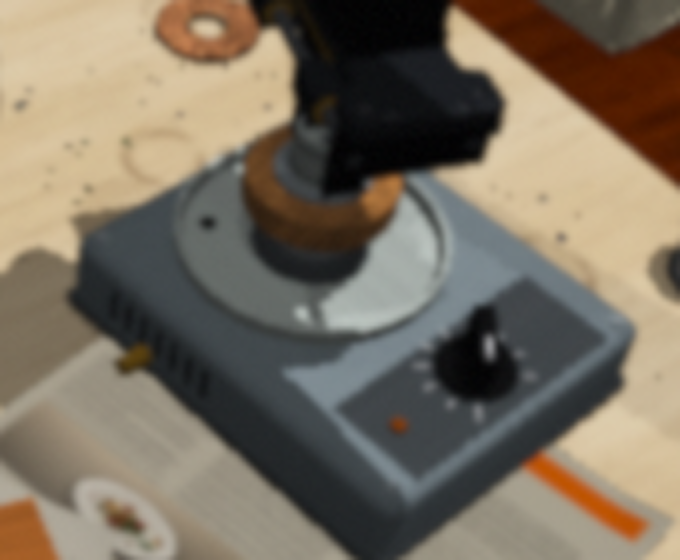

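View pics/w7.png

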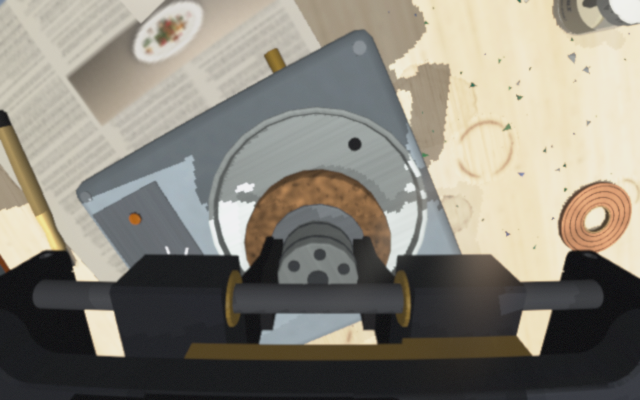

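```bash
python3 - <<'E'
from h import *
z=np.load("pics/w7.npz");T=z["T"];d=z["d"]
print("cork (exp .116)",dep("wrist",[(262,215),(318,178),(318,186),(345,182),(378,220)],d,T).round(4))
print("washer (exp .119)",dep("wrist",[(318,212),(300,215)],d,T).round(4),"hub top(.149)",dep("wrist",[(305,275),(318,262)],d,T).round(4),"pan/deck(.062)",dep("wrist",[(280,140),(150,160)],d,T).round(4))
print(R.from_rotvec(get_state()["tool_rot"]).as_matrix()[:,0], get_state()["ft_force"],get_state()["time"])
E
```

```text
cork (exp .116) [[ 0.5673 -0.0284  0.1141]
 [ 0.603  -0.0191  0.1146]
 [ 0.6015 -0.0231  0.1147]
 [ 0.6156 -0.0261  0.1136]
 [ 0.6259 -0.0523  0.1145]]
washer (exp .119) [[ 0.597  -0.0357  0.118 ]
 [ 0.5873 -0.0343  0.1171]] hub top(.149) [[ 0.5844 -0.0528  0.1478]
 [ 0.5924 -0.0482  0.1485]] pan/deck(.062) [[0.5838 0.0018 0.0617]
 [0.494  0.0198 0.0606]]
[ 0.00105001 -0.00207806 -0.99999729] [-9.56266771  0.25933027 26.57782853] 18.15
```

```bash
python3 -c "
from bench import *
print(close_job());s=get_state();print(s['time'],s['position'],s['ft_force'],s['grip_width'])"
```

```text
the job is handed in; nothing more can be done
None
the job is handed in; nothing more can be done
```

The polisher is ready for the locking screw. The dial is off, and the large cork wheel is pressed fully home, gripped and held down. I handed the job in at about 18 s of the 64 s; no verdict was reported, and I couldn't read the state afterwards.

- **Dial:** I turned it anticlockwise to its end stop. Close up from the wrist camera, the white line (142.4°) matched the long tick (142.7°).
- **Wheel:** I lifted it from the rack by its hub. Before lowering, I matched its screws to the socket keyways: both were at about 6.5°, repeating every 60°. The splines went in without resistance, so no search turning was needed.
- **Pressed home:** The tool stopped at 141.8 mm, about where it should be with the flange on the rim, and did not sink as the push rose from 11 to about 25 N. Tool tilt was about 0.002 rad and the grip was set to 45 N.
- **Small disagreements:** Depth readings of the cork, washer and hub were 0.5–2.4 mm low. The deck also read up to 1.4 mm low, so I put most of this down to camera calibration. A sideways force of about 10 N remained while holding down.
- **Not measured directly:** The ejector travel and the wheel's centring are judged from the tool position and forces.
- **Left in place:** I didn't touch the small wheel, pliers, marker or eraser. The last views in which all four show were taken just after lifting the wheel, and they looked unmoved.

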